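Find and mark the balance point of a brass bar

TASK

Find the balance point of the thick-ended brass bar that lies on the wooden tipping rest: push it from its thin end along the rest, thick end first, without lifting it, until it just tips over the steel edge and stays tipped by its own weight. Stop there and take the hand away, then mark the place by setting the small aluminium saddle astride the bar right above the steel edge, and leave it sitting there.

Things in the scene. Friction and masses are not known exactly. Their poses are not given: they have to be found in the camera images.
- bar: even solid brass bar 240 mm long: shaft 200 long, 22 wide, 16 thick, and a thick head 40 long, 36 wide, 24 high; underside flat. Origin mid-length on the underside; x along it to the head, z up; thin end to push at x = -120 mm. Starts level on the rest, balance point 35 to 75 mm short of the edge. Once tipped, the head drops 14 mm onto the catch block and the bar stays sloping about 8 degrees.
- edge (a point): middle of the steel edge of the fixed wooden tipping rest, on its top face 45 mm above the bench. x is the way to push the bar, level; y along the edge; z up. The top, 60 mm wide, runs from x = -145 mm to 0; on it the bar slides between two guide strips 5 mm high, 27 mm apart, x = -135 to -45. Past the edge is a gap, then a cork-topped catch block 14 mm lower at x = 75 to 125.
- rider: small aluminium saddle, 35 g, upright on the bench. Origin mid-underside of its seat plate, 10 mm above the feet of its two cheeks; z up, x along its slot (along the bar when seated, either way round). Plate 26 mm in x, 44 in y, 5 thick; cheeks 34 mm apart inside (6 mm spare each side of the shaft). Grip tab on top 24 mm in x, 12 in y, z = 5 to 30 mm: pinch it across y.

How it is judged:
On the way:
1. the bar has just tipped over the steel edge by its own weight, free of the hand, with the saddle not yet on it (angle between bar's own z axis and vertical between 0.07 and 0.25 rad and x of edge in the frame of bar between 0.0015 and 0.0315 m and y of bar in the frame of edge between -0.015 and 0.015 m and z of bar in the frame of edge between -0.006 and 0.012 m and angle between the x axis of bar and the x axis of edge, either way round below 0.3 rad and contact force between the fingers and bar below 0.3 N and horizontal distance between rider and edge above 0.08 m), for 0.2 s.
At the end, for the whole second after the job is handed in: The bar lies tipped across the steel edge (sloping 4 to 14 degrees, thick end down on the catch), its balance point no more than about 18 mm past the edge; the saddle sits flat astride the bar, its middle within 18 mm of the edge along the bar; both are at rest (angle between bar's own z axis and vertical between 0.07 and 0.25 rad and x of edge in the frame of bar between 0.0015 and 0.0315 m and y of bar in the frame of edge between -0.015 and 0.015 m and z of bar in the frame of edge between -0.006 and 0.012 m and angle between the x axis of bar and the x axis of edge, either way round below 0.3 rad and x of rider in the frame of edge between -0.018 and 0.018 m and y of rider in the frame of bar between -0.01 and 0.01 m and z of rider in the frame of bar between 0.013 and 0.019 m and angle between the z axis of rider and the z axis of bar, either way round below 0.12 rad and angle between the x axis of rider and the x axis of bar, either way round below 0.4 rad and linear speed of each of rider, bar below 0.02 m/s); the robot touches nothing.
It fails at once if the bar is lifted clear of the rest instead of slid (z of bar in the frame of edge above 0.025 m).
It also fails if it takes over 58 s, if anything falls off the work surface, if the arm or the gripper's body presses on something with over 40 N, if the wrist force passes 120 N, or if a joint passes its speed limit or range.

ROBOT

A 6-joint arm with a two-finger parallel gripper is mounted at the origin on a cart in front of the work surface, level with it; the furniture and walls round the work are solid. World frame = base frame: x ahead of the robot, y to its left, z up, the work surface at z = 0. Lengths are in m, angles in rad, forces in N, time in s.
With the tool pointing down it reaches from about 0.275 to 0.975 m from the base axis. Payload 8.4 kg.
Tool frame: the origin (TCP) lies midway between the tips of the shut fingers; the grasp point (between the pads) lies 19 mm behind it (arm.pinch_z is the distance from the TCP to the grasp point, in m); z points along the fingers, y is the line along which they close (so a half turn about z gives the same grasp; the last joint's range is limited). The gripper opens to 92 mm and grips with 3 to 60 N. Pads are 20 mm wide; open, the fingers measure 128 mm over their backs; the gripper's body (75 mm by 189 mm) begins 69 mm behind the grasp point.
Start: joints at [1.246, 0.353, 1.633, -0, 1.155, -0.002], TCP at [0.198, 0.593, 0.215] pointing down, gripper open.
Joint ranges: [-2.63, 2.63], [-0.92, 2.1], [0.06, 2.66], [-1.3, 4.44], [0, 2.69], [-3.02, 3.02]. Speed limits (rad/s): [2.22, 2.22, 2.79, 3.14, 3.14, 3.14].

INTERFACE

Orientations are given as a 3x3 rotation matrix whose columns are the frame's x, y, z axes.
In Python, from station import arm, viewer, workorder gives the robot as it stands (arm), with the cameras (viewer) and the job (workorder).
- The arm moves only by the tool step_hand, called as name(argument=value, ...) on one line, values as JSON. Schema: {"type":"object","properties":{"segments":{"type":"array","items":{"type":"array","items":{"type":"number"},"minItems":5,"maxItems":5},"minItems":1,"maxItems":10},"squeeze":{"type":"number"},"only":{"type":"string"},"quiet":{"type":"boolean"},"lines":{"type":"string"}},"required":["segments"],"additionalProperties":false}. segments is a list of rows, 1 to 10 of them, each of 5 numbers: dx, dy, dz in fractions of the full range, 1 being 75 cm, then a turn about the tool's z in parts of the range, where 1.0 means 2 pi rad, then the finger opening in m; each row is the pose to reach, as a shift and turn from the pose commanded when the call began, along the tool's axes at that moment; what a row does not reach only later rows make up. A row lasts 1/10 s, in which the tool goes at most 0.05 m and 0.15 rad, less where a joint would pass 70% of its speed; a pose out of reach is approached as far as the arm can. The fingers move at their own pace and stop on an object; squeeze is the grip in N (left out, the last holds). Time passes only in rows, so rows that do not move let the fingers close. The tool returns the time, the measured TCP pose, the force, the opening and the grip force at its end. only (a regular expression) keeps the lines of the reply that match it, lines (a string "A,B") keeps lines A to B, and quiet returns only ok. A shift or turn number past 1, either way, is cut back to 1. Input that does not fit is refused with a message, and nothing moves.
- arm.observe(): the state, without advancing time (a new reading comes with each control period).
- viewer.get_image(name): name is "scene" or "top"; returns the picture (420x560x3 uint8, red, green, blue); there is no depth.
- viewer.camera_model(name): a dict with "vfov" (degrees; the focal length in pixels is half the picture's height over the tangent of half this angle, whatever the lens; pixels are square), "cx", "cy" (the principal point, pixels), "k1" (the pictures are not rectified: a ray, as slopes to the right and down, at radius r is drawn at 1 + k1 r^2 times it, then the intrinsics apply), "view" (4x4, takes a point from world to camera coordinates). Camera axes: x right, y down, z forward; pixel columns grow to the right and rows downward; lengths in m; the calibration is good to about 2 mm. A picture is of the moment at which its call begins. camera_model takes no time and is no camera call.
- workorder.finish_job(): hands the job in; it is judged then, once.
The state is a dict: "time_s": time; "joint_positions": joint angles; "dq": joint speeds; "tau": joint torques, N m; "ee_pos": TCP position; "ee_rot": TCP orientation; "ft_force": force on the tool from outside, world axes, zero at the start; "moment": the same for the moment, N m; "grip_width": finger opening in m; "grip_force": force on a finger pad.
Only numpy, scipy, OpenCV 4.12 (cv2) and the standard library are available. Lean on these libraries where they do the work, as an engineer would, in place of code of your own. Each camera call takes 0.05 s, during which the arm holds its last target. There are 200 camera calls.

## Working session

There is one attempt and no reset: what is moved stays moved. The work goes in short steps, Python scripts to look and compute and a tool call to move; the robot and the scene stay as the last step left them, time stands still between calls to the robot, and variables do not carry over. Pictures are saved under pics/ and viewed, at most 10 in all, crops included, and the job is handed in when it is done.

```bash
ls; mkdir -p pics
```

Run:
```python
from station import arm, viewer, workorder
import cv2,numpy as np
for n in("scene","top"):
    im=viewer.get_image(n); cv2.imwrite(f"pics/{n}0.png",im[:,:,::-1])
    print(n,viewer.camera_model(n))
o=arm.observe(); print(o)
```

```text
pics
station.py
scene {'vfov': 44.26719393929457, 'cx': 279.5606197729553, 'cy': 215.16892490384137, 'k1': -0.1670830723501783, 'view': array([[ 0.86963768, -0.49343579,  0.01585636, -0.38278159],
       [-0.30311699, -0.55901766, -0.77176379,  0.28347787],
       [ 0.38967986,  0.66634855, -0.63571159,  0.84436982],
       [ 0.        ,  0.        ,  0.        ,  1.        ]])}
top {'vfov': 56.00844245604409, 'cx': 289.1618867960929, 'cy': 211.96197614983674, 'k1': -0.025756175234377697, 'view': array([[ 0.00873962, -0.99987681,  0.01303743,  0.154183  ],
       [-0.9843086 , -0.01089996, -0.17611864,  0.52218945],
       [ 0.17623905, -0.01129364, -0.98428261,  0.83183698],
       [ 0.        ,  0.        ,  0.        ,  1.        ]])}
{'time_s': 0.1, 'joint_positions': array([ 1.24561092e+00,  3.53530573e-01,  1.63402694e+00, -1.28241565e-05,
        1.15522981e+00, -2.41253553e-03]), 'dq': array([ 0.00076987, -0.00180625, -0.00189728, -0.00069286,  0.00051452,
        0.00041459]), 'tau': array([ 1.05675892e-03, -5.94910240e+01, -3.34935272e+01,  7.00371712e-02,
        1.84242771e-02, -2.72738112e-05]), 'ee_pos': array([0.19812087, 0.59230868, 0.213983  ]), 'ee_rot': array([[-9.48361163e-01,  3.17192319e-01, -3.70560827e-04],
       [ 3.17192536e-01,  9.48360483e-01, -1.13580777e-03],
       [-8.84425451e-06, -1.19469510e-03, -9.99999286e-01]]), 'ft_force': array([-0.99092933,  0.04338539,  0.28336997]), 'moment': array([ 0.03246117, -0.01454837,  0.00511289]), 'grip_force': 0.0, 'grip_width': 0.09154631485627875}
```

View pics/scene0.png

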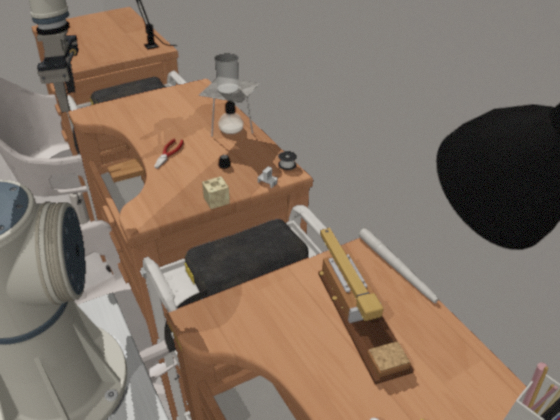

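View pics/top0.png

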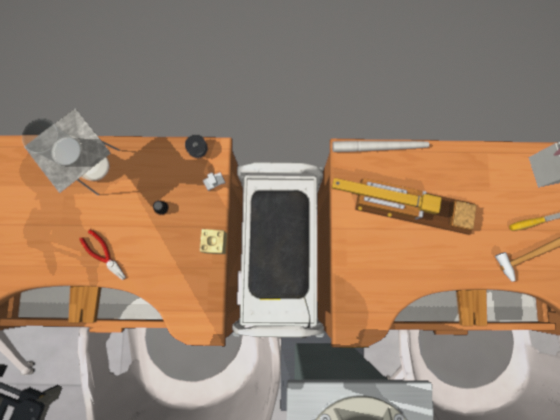

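The top view shows the bar at (333,183)–(440,203), its head to the right, and the catch block at (463,215). The saddle is the grey piece at (213,181), or (268,177) in the scene view. Next I'll make enlarged crops and a ray helper.

Create h.py:
```python
import cv2,numpy as np
from station import arm, viewer, workorder
def cam(n):
    c=viewer.camera_model(n); f=210/np.tan(np.radians(c["vfov"]/2)); return c,f
def ray(n,p):
    c,f=cam(n); V=np.array(c["view"]); d=np.array([(p[0]-c["cx"])/f,(p[1]-c["cy"])/f]); s=d.copy()
    for _ in range(20): s=d/(1+c["k1"]*(s@s))
    R=V[:3,:3]; return -R.T@V[:3,3], R.T@np.array([s[0],s[1],1])
def onz(n,p,z):
    o,d=ray(n,p); return o+d*(z-o[2])/d[2]
def tri(a,b):  # top px, scene px -> midpoint, gap
    o1,d1=ray("top",a);o2,d2=ray("scene",b)
    t=np.linalg.lstsq(np.c_[d1,-d2],o2-o1,rcond=None)[0]
    p,q=o1+d1*t[0],o2+d2*t[1]; return (p+q)/2,np.linalg.norm(p-q)
def proj(n,P):
    c,f=cam(n); V=np.array(c["view"]); q=V[:3,:3]@np.asarray(P,float)+V[:3,3]; s=q[:2]/q[2]; s=s*(1+c["k1"]*(s@s))
    return s*f+[c["cx"],c["cy"]]
def shot(n,fn): 
    im=viewer.get_image(n)[:,:,::-1].copy(); cv2.imwrite(fn,im); return im
def crop(im,x,y,w,h,s): return cv2.resize(im[y:y+h,x:x+w],None,fx=s,fy=s,interpolation=cv2.INTER_CUBIC)
```

Run:
```python
from h import *
t=cv2.imread("pics/top0.png");s=cv2.imread("pics/scene0.png")
cv2.imwrite("pics/c1.png",np.vstack([crop(t,325,165,160,70,5),np.hstack([crop(t,190,160,50,40,5),crop(s,250,160,50,40,5)])[:, :].copy() if 0 else cv2.copyMakeBorder(np.hstack([crop(t,195,165,40,30,8),crop(s,250,160,40,30,8)]),0,0,0,160,cv2.BORDER_CONSTANT)]))
cv2.imwrite("pics/c2.png",crop(s,305,220,120,165,3.6))
```

```text
(no output)
```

View pics/c1.png

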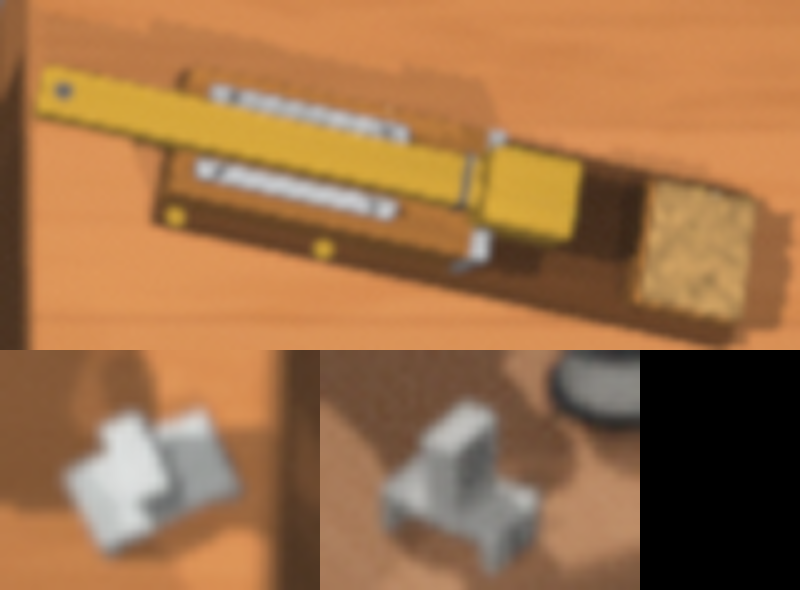

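View pics/c2.png

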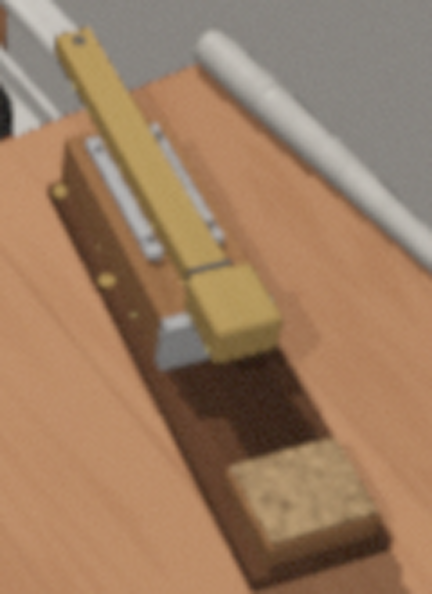

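The crops show the bar sitting in the guides. Its thin end is at crop (41,91) and its head end at (578,200). The white guide strips run from (203,129) to (404,173), and the steel edge is at about (490,135)–(480,245). The cork corners are near (650,178), (757,200), (742,320) and (632,303). The saddle has its tab on top, with its plate running diagonally.

Run:
```python
from h import *
np.set_printoptions(precision=4,suppress=True)
T=lambda x,y:(325+x/5-.4,165+y/5-.4)
S=lambda x,y:(305+x/3.6-.36,220+y/3.6-.36)
P={}
for k,c,z in [("thin1",T(43,66),.061),("thin2",T(38,115),.061),("head1",T(582,158),.069),("head2",T(575,242),.069),
 ("gU1",T(210,90),.05),("gU2",T(410,135),.05),("gL1",T(195,168),.05),("gL2",T(398,212),.05),
 ("st1",T(500,131),.045),("st2",T(490,231),.045),("c1",T(650,178),.031),("c2",T(757,200),.031),("c3",T(742,320),.031),("c4",T(632,303),.031),
 ("stA",T(490,262),.045)]:
    P[k]=onz("top",c,z); print(k,P[k])
for k,c,z in [("thin",S(78,36),.061),("gL1",S(92,142),.05),("gL2",S(153,255),.05),("gR1",S(155,128),.05),("gR2",S(217,240),.05),("stL",S(163,320),.045),("c1",S(228,467),.031),("c2",S(335,440),.031),("c3",S(382,512),.031),("c4",S(272,545),.031),("h1",S(218,328),.069),("h2",S(280,312),.069)]:
    print("scene",k,onz("scene",c,z))
g=lambda *a:sum(P[i] for i in a)/len(a)
a=(P["gU2"]+P["gL2"]-P["gU1"]-P["gL1"])/2; print("guide len",np.linalg.norm(a),"dir",np.degrees(np.arctan2(a[1],a[0])))
ax=a/np.linalg.norm(a); m=g("gU1","gU2","gL1","gL2"); print("edge by guides",m+ax*.09)
cc=g("c1","c2","c3","c4"); print("catch",cc,"edge by catch",cc-ax*.1)
d=g("head1","head2")-g("thin1","thin2"); print("bar len",np.linalg.norm(d[:2]),np.degrees(np.arctan2(d[1],d[0])), "mid",g("head1","head2","thin1","thin2"))
# rider
R=lambda x,y:(195+x/8-.44,165+y/8-.44-350/8); Q=lambda x,y:(250+(x-320)/8-.44,160+(y-350)/8-.44)
print("rider tab top", tri(R(130,430),Q(470,420)), onz("top",R(128,430),.040))
for c in [(65,478),(110,552),(240,490),(205,410)]: print(onz("top",R(*c),.015))
```

```text
thin1 [0.596  0.0624 0.061 ]
thin2 [0.5736 0.0649 0.061 ]
head1 [ 0.5553 -0.1735  0.069 ]
head2 [ 0.5177 -0.1682  0.069 ]
gU1 [ 0.5888 -0.0141  0.05  ]
gU2 [ 0.5691 -0.1038  0.05  ]
gL1 [ 0.5528 -0.0064  0.05  ]
gL2 [ 0.5339 -0.0968  0.05  ]
st1 [ 0.5727 -0.1465  0.045 ]
st2 [ 0.5267 -0.1396  0.045 ]
c1 [ 0.5548 -0.2201  0.031 ]
c2 [ 0.5451 -0.2692  0.031 ]
c3 [ 0.4895 -0.2581  0.031 ]
c4 [ 0.4968 -0.208   0.031 ]
stA [ 0.5126 -0.1388  0.045 ]
scene thin [0.5811 0.0541 0.061 ]
scene gL1 [ 0.5466 -0.0134  0.05  ]
scene gL2 [ 0.5278 -0.0983  0.05  ]
scene gR1 [ 0.5835 -0.0212  0.05  ]
scene gR2 [ 0.5632 -0.1061  0.05  ]
scene stL [ 0.5099 -0.1335  0.045 ]
scene c1 [ 0.4922 -0.2154  0.031 ]
scene c2 [ 0.5473 -0.2289  0.031 ]
scene c3 [ 0.5402 -0.2735  0.031 ]
scene c4 [ 0.4836 -0.2614  0.031 ]
scene h1 [ 0.5163 -0.1663  0.069 ]
scene h2 [ 0.5491 -0.1733  0.069 ]
guide len 0.09208404131036323 dir -102.09504833050848
edge by guides [ 0.5423 -0.1433  0.05  ]
catch [ 0.5215 -0.2388  0.031 ] edge by catch [ 0.5425 -0.1411  0.031 ]
bar len 0.2394186647316845 -101.63046651211172 mid [ 0.5606 -0.0536  0.065 ]
rider tab top (array([0.6038, 0.3397, 0.0361]), np.float64(0.006586141415462803)) [0.6059 0.3385 0.04  ]
[0.5981 0.3611 0.015 ]
[0.5762 0.347  0.015 ]
[0.5951 0.31   0.015 ]
[0.6191 0.3211 0.015 ]
```

The guides, catch and bar all agree: the edge is at about (0.541, -0.142), the push heading is -102°, and the bar length measures 239 mm. Before lowering behind the thin end, I'll check how high the chair between the tables is.

Run:
```python
from h import *
np.set_printoptions(precision=4,suppress=True)
for a,b in [((308,192),(305,256)),((251,192),(298,226)),((308,296),(197,288)),((251,296),(190,250)),((330,335),(175,312)),((330,140),(372,238))]: print(tri(a,b))
for z in (0,.03,.06): print(z,proj("scene",onz("top",(314,171),z)),proj("scene",onz("top",(246,171),z)))
print(onz("top",(331,140),0),onz("top",(331,184),0))
t=cv2.imread("pics/top0.png");s=cv2.imread("pics/scene0.png")
cv2.imwrite("pics/c3.png",np.hstack([crop(t,232,155,110,110,3.6),crop(s,260,180,110,110,3.6)]))
```

```text
(array([ 0.5834,  0.1142, -0.0635]), np.float64(0.01770705023383883))
(array([ 0.6157,  0.25  , -0.0956]), np.float64(0.03869948600498057))
(array([ 0.323 ,  0.1163, -0.0392]), np.float64(0.025849211486441266))
(array([ 0.3391,  0.245 , -0.0465]), np.float64(0.010883415208298065))
(array([ 0.246 ,  0.0643, -0.0208]), np.float64(0.006891056279943886))
(array([ 0.7169,  0.0582, -0.0246]), np.float64(0.0013354820199802477))
0 [330.5325 231.5573] [292.9155 193.4495]
0.03 [327.7723 221.9683] [290.8903 185.1858]
0.06 [324.9004 212.0131] [288.7836 176.597 ]
[0.707 0.059 0.   ] [0.5972 0.0602 0.    ]
```

View pics/c3.png

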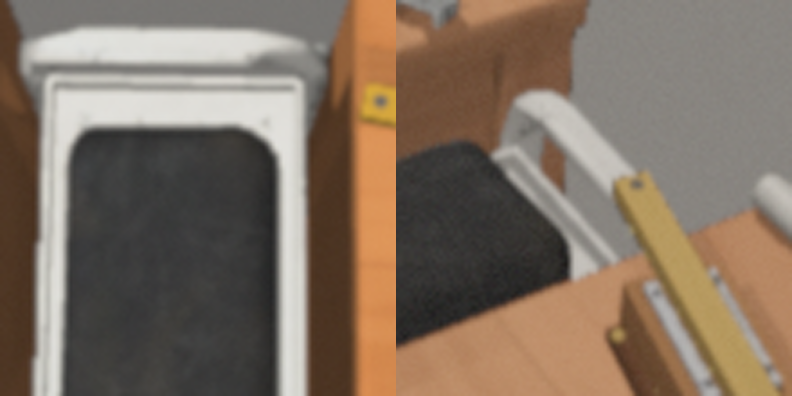

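The tray rim and handle both come out below z = 0, since the handle shows at scene (294,206)–(321,227), lower than its z=0 projection. The space behind the thin end is therefore free. Next I'll compute the move in tool axes.

Add to h.py:
```python
def go(p,ydeg=None):
    o=arm.observe(); R=np.array(o["ee_rot"]); d=R.T@(np.array(p)-o["ee_pos"]); cur=np.degrees(np.arctan2(R[1,1],R[0,1]))
    t=0 if ydeg is None else -np.radians((ydeg-cur+180)%360-180)
    print("t",round(o["time_s"],2),"now",np.round(o["ee_pos"],4),"yang",round(cur,2),"d",np.round(d,4),"turn",round(t,4),"tilt",np.round(R[:,2],4))
```

```bash
python3 -c "
from h import *
go([.591,.097,.15],-12)"
```

```text
t 0.1 now [0.1981 0.5923 0.214 ] yang 71.51 d [-0.5297 -0.345   0.0644] turn 1.4575 tilt [-4.0e-04 -1.1e-03 -1.0e+00]
```

The manual's scale: shifts go in shares of 75 cm and turns go in shares of 2 pi rad. Converting my numbers, -0.53 m is -0.7067, -0.345 m is -0.46, 1.4575 rad is 0.232.

step_hand(segments=[[-0.7067, -0.46, 0, 0.232, 0], [-0.7067, -0.46, 0, 0.232, 0], [-0.7067, -0.46, 0, 0.232, 0], [-0.7067, -0.46, 0, 0.232, 0], [-0.7067, -0.46, 0, 0.232, 0], [-0.7067, -0.46, 0, 0.232, 0], [-0.7067, -0.46, 0, 0.232, 0], [-0.7067, -0.46, 0, 0.232, 0], [-0.7067, -0.46, 0, 0.232, 0], [-0.7067, -0.46, 0, 0.232, 0]], squeeze=20)

```text
time_s: 1.1
ee_pos: [0.51, 0.1992, 0.2145]
ee_rot: [[0.214, 0.977, -0.0], [0.977, -0.214, 0.0], [0.0, -0.0, -1.0]]
ft_force: [0.1, 0.4, 0.7]
grip_width: 0.0143
grip_force: 0.0
```

```bash
python3 -c "
from h import *
go([.591,.097,.053],-12)"
```

```text
t 1.1 now [0.51   0.1992 0.2145] yang -12.35 d [-0.0825  0.101   0.1615] turn -0.006 tilt [-1.e-04  0.e+00 -1.e+00]
```

Scaled: 0.1615 m is 0.2153, 0.14 m is 0.1867, -0.006 rad is -0.001.

step_hand(segments=[[-0.1107, 0.1347, 0, -0.001, 0], [-0.1107, 0.1347, 0, -0.001, 0], [-0.1107, 0.1347, 0, -0.001, 0], [-0.1107, 0.1347, 0.0667, -0.001, 0], [-0.1107, 0.1347, 0.1333, -0.001, 0], [-0.1107, 0.1347, 0.1867, -0.001, 0], [-0.1107, 0.1347, 0.2153, -0.001, 0], [-0.1107, 0.1347, 0.2153, -0.001, 0]])

```text
time_s: 1.9
ee_pos: [0.5878, 0.0984, 0.0495]
ee_rot: [[0.202, 0.979, -0.007], [0.979, -0.202, -0.001], [-0.002, -0.006, -1.0]]
ft_force: [-0.0, 0.6, 0.1]
grip_width: 0.0005
grip_force: 0.0
```

Run:
```python
from h import *
t=shot("top","pics/top1.png");s=shot("scene","pics/scene1.png")
cv2.imwrite("pics/c4.png",np.hstack([crop(t,295,150,110,110,3.6),crop(s,290,190,110,110,3.6)]))
go([.591,.097,.053],-12)
```

```text
t 2.0 now [0.5907 0.0989 0.0533] yang -11.66 d [-0.0018  0.0007  0.0003] turn 0.0059 tilt [-6.e-04 -1.e-04 -1.e+00]
```

View pics/c4.png

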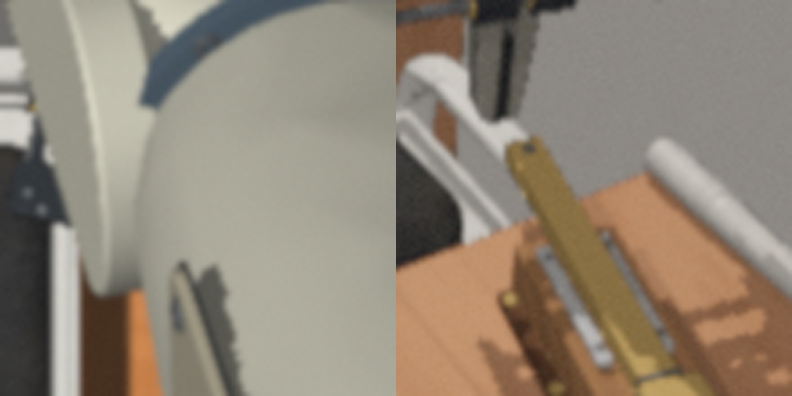

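The scene view shows the closed fingertips at crop (495,120), just behind the bar's thin end at (525,145), in line and clear. Now pushing along -x of the tool.

Scaled: -0.08 m is -0.1067, -0.074 m is -0.0987, 0.006 rad is 0.001.

step_hand(segments=[[-0.0133, 0, 0, 0.001, 0], [-0.0267, 0, 0, 0.001, 0], [-0.04, 0, 0, 0.001, 0], [-0.0533, 0, 0, 0.001, 0], [-0.0667, 0, 0, 0.001, 0], [-0.08, 0, 0, 0.001, 0], [-0.0907, 0, 0, 0.001, 0], [-0.0987, 0, 0, 0.001, 0], [-0.1067, 0, 0, 0.001, 0], [-0.1067, 0, 0, 0.001, 0]])

```text
time_s: 3.0
ee_pos: [0.5749, 0.0195, 0.0539]
ee_rot: [[0.209, 0.978, 0.002], [0.978, -0.209, 0.0], [0.0, 0.002, -1.0]]
ft_force: [0.1, 0.2, 0.2]
grip_width: 0.0004
grip_force: 0.0
```

Run:
```python
from h import *
s=shot("scene","pics/scene2.png")
cv2.imwrite("pics/c5.png",crop(s,300,200,130,180,3.3))
go([.570,-.0037,.053],-12)
```

```text
t 3.05 now [0.5745 0.0197 0.0536] yang -12.05 d [-0.0238  0.0005  0.0006] turn -0.0008 tilt [ 6.e-04 -3.e-04 -1.e+00]
```

View pics/c5.png

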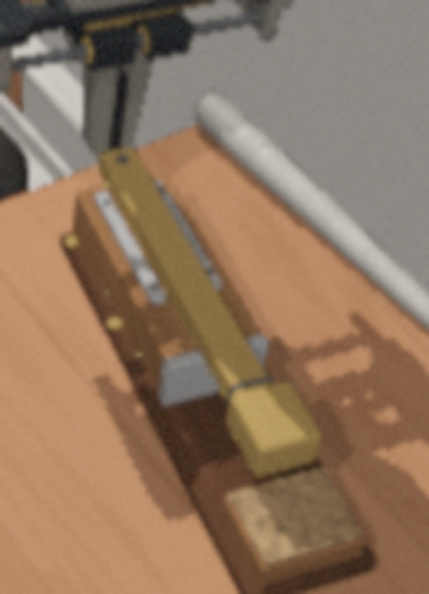

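The bar has slid about 52 mm and is still level, with the head clear of the catch. I'll push on slowly and track the thin end and the head with a brass mask.

Add to h.py:
```python
def brass(im):
    h=cv2.cvtColor(im,cv2.COLOR_BGR2HSV); m=cv2.inRange(h,(19,100,60),(32,255,255)); m[:, :310]=0; m[:215]=0;m[:,410:]=0
    n,l,st,c=cv2.connectedComponentsWithStats(m,connectivity=8); i=1+st[1:,4].argmax(); y,x=np.where(l==i)
    yt,yb=y.min(),y.max(); print("bar px: top",yt,x[y<=yt+2].mean().round(1),"bottom",yb,x[y>=yb-2].mean().round(1),"right",x.max(),"area",len(y),"cen",x.mean().round(1),y.mean().round(1),
      "lens",[(int((l[r]==i).sum())) for r in range(yt,yt+6)])
```

```bash
python3 -c "
from h import *
brass(cv2.imread('pics/scene1.png'));brass(cv2.imread('pics/scene2.png'))"
```

```text
bar px: top 229 326.2 bottom 319 368.8 right 382 area 1305 cen 353.0 279.5 lens [2, 5, 5, 7, 11, 12]
bar px: top 245 335.3 bottom 343 381.0 right 396 area 1499 cen 364.6 299.5 lens [7, 9, 7, 6, 9, 11]
```

step_hand(segments=[[-0.0053, 0, 0, 0, 0], [-0.0107, 0, 0, 0, 0], [-0.016, 0, 0, 0, 0], [-0.016, 0, 0, 0, 0]])

```text
time_s: 3.45
ee_pos: [0.5722, 0.0086, 0.0534]
ee_rot: [[0.208, 0.978, 0.001], [0.978, -0.208, 0.0], [0.0, 0.001, -1.0]]
ft_force: [1.9, 1.5, 1.7]
grip_width: 0.0003
grip_force: 0.9
```

```bash
python3 -c "
from h import *
brass(shot('scene','pics/scene3.png'))
go([.570,-.0037,.053],-12)"
```

```text
bar px: top 249 337.4 bottom 323 371.0 right 381 area 965 cen 356.8 286.1 lens [6, 8, 7, 7, 12, 12]
t 3.5 now [0.5721 0.0086 0.0532] yang -12.01 d [-0.0125  0.0005  0.0002] turn -0.0001 tilt [ 3.e-04 -1.e-04 -1.e+00]
```

Scaled: -0.004 m is -0.0053, -0.002 m is -0.0027.

```bash
sed -i 's/m\[:, :310\]=0/m=cv2.morphologyEx(m,cv2.MORPH_CLOSE,np.ones((5,5)));m[:, :310]=0/' h.py
python3 -c "
from h import *
brass(cv2.imread('pics/scene2.png'));brass(cv2.imread('pics/scene3.png'))"
```

```text
bar px: top 245 335.5 bottom 343 381.2 right 396 area 1558 cen 364.5 299.5 lens [7, 9, 10, 10, 11, 11]
bar px: top 249 337.8 bottom 348 383.4 right 399 area 1583 cen 367.2 304.0 lens [6, 9, 11, 11, 12, 12]
```

step_hand(segments=[[-0.0027, 0, 0, 0, 0], [-0.0053, 0, 0, 0, 0], [-0.0053, 0, 0, 0, 0]])

```text
time_s: 3.8
ee_pos: [0.5712, 0.005, 0.0532]
ee_rot: [[0.208, 0.978, 0.0], [0.978, -0.208, 0.0], [0.0, 0.0, -1.0]]
ft_force: [0.7, 3.9, 3.5]
grip_width: 0.0006
grip_force: 1.8
```

```bash
python3 -c "
from h import *
brass(shot('scene','pics/scene4.png'))"
```

```text
bar px: top 250 338.3 bottom 350 385.0 right 400 area 1598 cen 368.1 305.2 lens [6, 9, 11, 11, 11, 12]
```

step_hand(segments=[[-0.002, 0, 0, 0, 0], [-0.004, 0, 0, 0, 0], [-0.004, 0, 0, 0, 0]])

```text
time_s: 4.15
ee_pos: [0.5706, 0.002, 0.0531]
ee_rot: [[0.208, 0.978, 0.0], [0.978, -0.208, 0.0], [0.0, 0.0, -1.0]]
ft_force: [-0.1, 4.3, 3.3]
grip_width: 0.0003
grip_force: 2.1
```

```bash
python3 -c "
from h import *
brass(shot('scene','pics/scene5.png'))
go([.570,-.0037,.053],-12)"
```

```text
bar px: top 251 338.8 bottom 351 385.7 right 401 area 1614 cen 368.8 306.5 lens [7, 9, 10, 11, 12, 13]
t 4.2 now [0.5706 0.002  0.0531] yang -12.0 d [-0.0057  0.0006  0.0001] turn -0.0 tilt [ 2.e-04  0.e+00 -1.e+00]
```

The upward force on the tool suggests friction may be holding the thin end down. I'll back off a little and look.

Scaled: 0.008 m is 0.0107, 0.004 m is 0.0053.

step_hand(segments=[[0.0053, 0, 0, 0, 0], [0.0107, 0, 0, 0, 0], [0.0107, 0, 0, 0, 0], [0.0107, 0, 0, 0, 0]])

```text
time_s: 4.6
ee_pos: [0.5719, 0.0098, 0.0528]
ee_rot: [[0.208, 0.978, -0.001], [0.978, -0.208, -0.0], [-0.0, -0.001, -1.0]]
ft_force: [0.2, 0.4, -0.3]
grip_width: 0.0002
grip_force: 0.0
```

```bash
python3 -c "
from h import *
brass(shot('scene','pics/scene6.png'))
go([.570,-.0037,.053],-12)"
```

```text
bar px: top 245 339.8 bottom 356 384.6 right 400 area 1706 cen 368.3 306.0 lens [1, 9, 10, 11, 11, 12]
t 4.65 now [0.5719 0.0098 0.0529] yang -11.99 d [-0.0136  0.0009 -0.0001] turn 0.0003 tilt [-6.e-04 -2.e-04 -1.e+00]
```

It tipped: the thin end is 6 px up and the head 5 px down, with no contact force. Now I'll withdraw, rise, and go above the saddle.

Scaled: -0.12 m is -0.16, -0.1 m is -0.1333.

step_hand(segments=[[0.0267, 0, 0, 0, 0], [0.0533, 0, 0, 0, 0], [0.0533, 0, -0.0667, 0, 0.07], [0.0533, 0, -0.1333, 0, 0.07], [0.0533, 0, -0.16, 0, 0.07], [0.0533, 0, -0.16, 0, 0.07]])

```text
time_s: 5.25
ee_pos: [0.5827, 0.049, 0.1767]
ee_rot: [[0.208, 0.978, 0.006], [0.978, -0.208, 0.0], [0.002, 0.006, -1.0]]
ft_force: [1.3, 0.1, -0.8]
grip_width: 0.0304
grip_force: 0.0
```

```bash
python3 -c "
from h import *
go([.597,.335,.16],-62.5)"
```

```text
t 5.25 now [0.5827 0.049  0.1767] yang -12.0 d [ 0.2827 -0.0456  0.0169] turn 0.8814 tilt [ 6.2e-03  3.0e-04 -1.0e+00]
```

Run:
```python
from h import *
np.set_printoptions(precision=1,suppress=True)
for n,b in(("top",(198,168,32,26)),("scene",(255,163,28,28))):
    im=cv2.imread(f"pics/{n}0.png"); x,y,w,h=b; hs=cv2.cvtColor(im[y:y+h,x:x+w],cv2.COLOR_BGR2HSV)
    m=((hs[...,1]<70)&(hs[...,2]>70)).astype(np.uint8)
    k,l,st,c=cv2.connectedComponentsWithStats(m); i=1+st[1:,4].argmax(); cn=cv2.findContours((l==i).astype(np.uint8),0,2)[0][0]
    hull=cv2.convexHull(cn)[:,0]+[x,y]; print(n,st[i],"hull",cv2.approxPolyDP(hull,1.2,True)[:,0].tolist())
    a=np.radians(-62.5); ey=np.array([np.cos(a),np.sin(a),0]); ex=np.array([-ey[1],ey[0],0]); o=np.array([.597,.335,.010])
    print("plate",np.array([proj(n,o+sx*.013*ex+sy*.022*ey+[0,0,.005]) for sx,sy in((1,1),(1,-1),(-1,-1),(-1,1))]).tolist())
    print("tab",np.array([proj(n,o+sx*.012*ex+sy*.006*ey+[0,0,.03]) for sx,sy in((1,1),(1,-1),(-1,-1),(-1,1))]).round(1).tolist())
    print("feet",np.array([proj(n,o+sx*.013*ex+sy*.022*ey+[0,0,-.01]) for sx,sy in((1,1),(1,-1),(-1,-1),(-1,1))]).round(1).tolist())
```

```text
top [  5   5  22  17 251] hull [[220, 173], [224, 182], [207, 189], [203, 182], [209, 173]]
plate [[220.03212447930855, 172.22019133927094], [202.92266645676023, 180.4632833418476], [207.62350519920727, 190.16772558984704], [224.79096052411109, 181.84843830518378]]
tab [[212.1, 172.6], [207.3, 175.0], [211.8, 184.1], [216.6, 181.8]]
feet [[221.0, 174.0], [204.2, 182.1], [208.8, 191.6], [225.7, 183.4]]
scene [  3   3  20  22 240] hull [[267, 166], [271, 167], [277, 178], [276, 183], [271, 187], [258, 181], [258, 176]]
plate [[278.3044349146529, 177.04542069106648], [263.7690814047005, 171.41782363615968], [257.9159424053101, 176.30887908511585], [272.560699222071, 182.08165118035276]]
tab [[272.8, 166.9], [268.8, 165.4], [263.4, 169.9], [267.4, 171.5]]
feet [[278.2, 181.9], [263.8, 176.3], [258.0, 181.2], [272.5, 187.0]]
```

Scaled: 0.283 m is 0.3773, -0.0456 m is -0.0608, 0.8814 rad is 0.1403.

step_hand(segments=[[0.3773, -0.0608, 0, 0.1403, 0.07], [0.3773, -0.0608, 0, 0.1403, 0.07], [0.3773, -0.0608, 0, 0.1403, 0.07], [0.3773, -0.0608, 0, 0.1403, 0.07], [0.3773, -0.0608, 0, 0.1403, 0.07], [0.3773, -0.0608, 0, 0.1403, 0.07], [0.3773, -0.0608, 0, 0.1403, 0.07], [0.3773, -0.0608, 0, 0.1403, 0.07]])

```text
time_s: 6.05
ee_pos: [0.5937, 0.3354, 0.1711]
ee_rot: [[0.885, 0.465, -0.002], [0.465, -0.885, -0.002], [-0.003, 0.0, -1.0]]
ft_force: [-0.1, -0.7, 0.2]
grip_width: 0.0696
grip_force: 0.0
```

Run:
```python
from h import *
go([.597,.335,.016],-62.5)
t=shot("top","pics/top7.png");s=shot("scene","pics/scene7.png")
cv2.imwrite("pics/c6.png",np.vstack([crop(t,325,165,160,70,5),np.hstack([crop(s,240,130,80,48,5),crop(s,315,225,80,48,5)])]))
```

```text
t 6.05 now [0.5937 0.3354 0.1711] yang -62.3 d [0.0031 0.0018 0.1551] turn 0.0035 tilt [-0.0023 -0.0017 -1.    ]
```

View pics/c6.png

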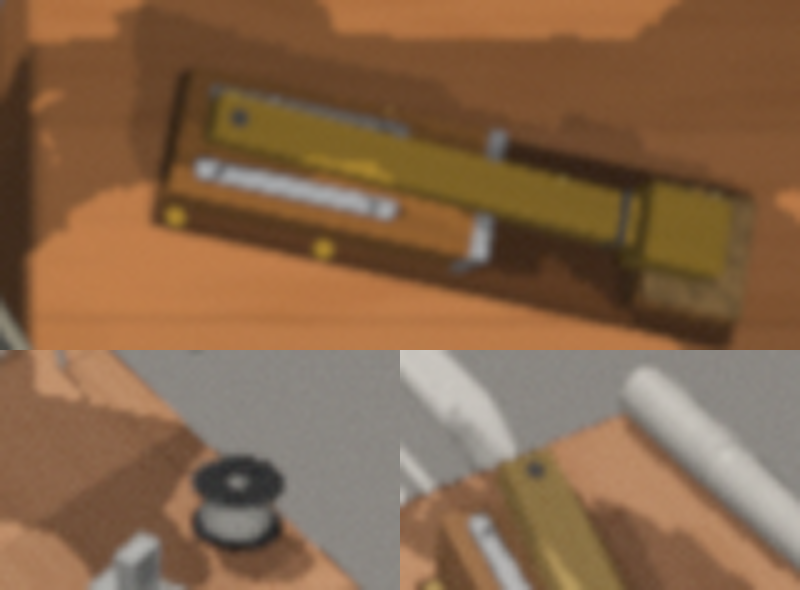

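The saddle prediction matches the masks to about 1 px. The bar is tipped with its head resting on the cork: thin end at crop (212,117), head end at (729,230), steel edge at (497,130)–(485,260). I'll compute the bar's offset over the edge and lower to the saddle.

Scaled: 0.15 m is 0.2, 0.145 m is 0.1933, 0.0035 rad is 0.0006.

step_hand(segments=[[0.004, 0.0024, 0.0667, 0.0006, 0.05], [0.004, 0.0024, 0.1333, 0.0006, 0.05], [0.004, 0.0024, 0.1733, 0.0006, 0.05], [0.004, 0.0024, 0.1933, 0.0006, 0.05], [0.004, 0.0024, 0.2, 0.0006, 0.05], [0.004, 0.0024, 0.2, 0.0006, 0.05]])

```text
time_s: 6.75
ee_pos: [0.5989, 0.3345, 0.0236]
ee_rot: [[0.889, 0.458, 0.0], [0.458, -0.889, 0.0], [0.0, 0.0, -1.0]]
ft_force: [-0.6, 1.0, 0.2]
grip_width: 0.0501
grip_force: 0.0
```

Run:
```python
from h import *
go([.597,.335,.019],-62.5)
np.set_printoptions(precision=4,suppress=True)
T=lambda x,y:(325+x/5-.4,165+y/5-.4)
d=np.array([-.209,-.978,0])
E=(onz("top",T(500,131),.045)+onz("top",T(490,262),.045))/2
h=onz("top",T(729,230),.0548)
th=.14; zt=.045+.137*np.sin(th)+.016*np.cos(th)
t=onz("top",T(212,117),zt)
print("E",E,"head",h,"thin",t,"len",np.linalg.norm(h-t))
e=lambda p:(p-np.array([.5424,-.142,.045]))@d
print("head along",e(h),"-> xe",.12-(e(h)-.0033)/np.cos(th),"thin along",e(t),"-> xe",-.12-(e(t)-.0022)/np.cos(th))
m=h-t;print("bar heading",np.degrees(np.arctan2(m[1],m[0])))
n=np.array([.978,-.209,0])
for p in(h,t): print((p-np.array([.5424,-.142,.045]))@n)
```

```text
t 6.75 now [0.5989 0.3345 0.0236] yang -62.73 d [-0.0014 -0.0013  0.0046] turn -0.004 tilt [ 4.e-04  2.e-04 -1.e+00]
E [ 0.5426 -0.1427  0.045 ] head [ 0.5265 -0.2436  0.0548] thin [ 0.569  -0.0082  0.08  ] len 0.2405175233179611
head along 0.10271229907645686 -> xe 0.01960544016993515 thin along -0.13638314871825136 -> xe 0.019952443960006755
bar heading -100.23180357777396
0.005673094810470172
-0.0019700350086764382
```

Both ends give the edge at about x = 19.5 mm in the bar frame, so the bar has only just tipped. I'll therefore set the saddle a little to the head side, about +9 mm. Now I'll finish the descent and grip.

Scaled: 0.002 m is 0.0027.

step_hand(segments=[[0, 0, 0.0027, 0, 0.05], [0, 0, 0.0027, 0, 0.05], [0, 0, 0.0027, 0, 0.03], [0, 0, 0.0027, 0, 0], [0, 0, 0.0027, 0, 0], [0, 0, 0.0027, 0, 0], [0, 0, 0.0027, 0, 0], [0, 0, 0.0027, 0, 0]], squeeze=15)

```text
time_s: 7.55
ee_pos: [0.5982, 0.335, 0.0211]
ee_rot: [[0.889, 0.459, -0.0], [0.459, -0.889, -0.0], [-0.0, -0.0, -1.0]]
ft_force: [-0.3, 1.0, 0.3]
grip_width: 0.012
grip_force: 15.0
```

Run:
```python
from h import *
go([.597,.335,.12],-10.5)
```

```text
t 7.55 now [0.5982 0.335  0.0211] yang -62.7 d [-0.0011 -0.0005 -0.0989] turn -0.9111 tilt [-1.e-04 -0.e+00 -1.e+00]
```

The grip is 12.0 mm wide, as the tab should be. Lifting and moving over the edge.

Scaled: -0.13 m is -0.1733, -0.1 m is -0.1333.

step_hand(segments=[[0, 0, -0.0267, 0, 0], [0, 0, -0.08, 0, 0], [0, 0, -0.1333, 0, 0], [0, 0, -0.1733, 0, 0], [0, 0, -0.1733, 0, 0]])

```text
time_s: 8.05
ee_pos: [0.6008, 0.3364, 0.1562]
ee_rot: [[0.889, 0.459, 0.007], [0.459, -0.889, 0.004], [0.008, -0.0, -1.0]]
ft_force: [0.5, -0.2, -0.8]
grip_width: 0.0125
grip_force: 15.0
```

Run:
```python
from h import *
go([.5425,-.1517,.15],-11)
```

```text
t 8.05 now [0.6008 0.3364 0.1562] yang -62.7 d [-0.2757  0.407   0.004 ] turn -0.9024 tilt [ 0.0068  0.0038 -1.    ]
```

Scaled: 0.36 m is 0.48, 0.33 m is 0.44, -0.85 rad is -0.1353.

step_hand(segments=[[-0.0267, 0.04, 0, -0.0159, 0], [-0.06, 0.0867, 0, -0.0318, 0], [-0.0933, 0.1333, 0, -0.0477, 0], [-0.1267, 0.1867, 0, -0.0637, 0], [-0.16, 0.24, 0, -0.0796, 0], [-0.2, 0.2933, 0, -0.0955, 0], [-0.24, 0.3467, 0, -0.1114, 0], [-0.2667, 0.4, 0, -0.1194, 0], [-0.2933, 0.44, 0, -0.1273, 0], [-0.32, 0.48, 0, -0.1353, 0]])

```text
time_s: 9.05
ee_pos: [0.5491, -0.0966, 0.1501]
ee_rot: [[0.24, 0.971, -0.001], [0.971, -0.24, 0.0], [-0.0, -0.001, -1.0]]
ft_force: [0.7, -0.3, -0.3]
grip_width: 0.0116
grip_force: 15.0
```

step_hand(segments=[[-0.02, 0.0267, 0, -0.0032, 0], [-0.04, 0.0533, 0, -0.008, 0], [-0.044, 0.0627, 0, -0.0083, 0], [-0.044, 0.0627, 0, -0.0083, 0], [-0.044, 0.0627, 0, -0.0083, 0]])

```text
time_s: 9.55
ee_pos: [0.5867, -0.1375, 0.1503]
ee_rot: [[0.191, 0.982, -0.002], [0.982, -0.191, 0.001], [0.0, -0.002, -1.0]]
ft_force: [0.0, -0.1, -0.6]
grip_width: 0.0118
grip_force: 15.0
```

Run:
```python
from h import *
go([.5425,-.1517,.15],-11)
```

```text
t 9.55 now [ 0.5867 -0.1375  0.1503] yang -11.02 d [-0.0224 -0.0407  0.0004] turn -0.0003 tilt [-1.8e-03  6.0e-04 -1.0e+00]
```

Scaled: 0.05 m is 0.0667, -0.0224 m is -0.0299.

step_hand(segments=[[-0.0133, -0.0267, 0, 0, 0], [-0.0299, -0.054, 0, 0, 0], [-0.0299, -0.054, 0, 0, 0], [-0.0299, -0.054, 0.04, 0, 0], [-0.0299, -0.054, 0.0667, 0, 0], [-0.0299, -0.054, 0.0667, 0, 0], [-0.0299, -0.054, 0.0667, 0, 0]])

```text
time_s: 10.25
ee_pos: [0.5439, -0.1519, 0.1013]
ee_rot: [[0.19, 0.982, -0.0], [0.982, -0.19, 0.0], [0.0, -0.0, -1.0]]
ft_force: [0.4, -0.4, -1.0]
grip_width: 0.012
grip_force: 15.0
```

Run:
```python
from h import *
go([.5425,-.1517,.074],-11)
s=shot("scene","pics/scene8.png"); t=shot("top","pics/top8.png")
np.set_printoptions(precision=1,suppress=True)
print(proj("scene",[.5425,-.1517,.09]))
cv2.imwrite("pics/c7.png",crop(s,310,225,110,110,5.4))
```

```text
t 10.25 now [ 0.5439 -0.1519  0.1013] yang -10.97 d [-0.0001 -0.0014  0.0273] turn 0.0005 tilt [-4.e-04  2.e-04 -1.e+00]
[373.7 291.7]
```

View pics/c7.png

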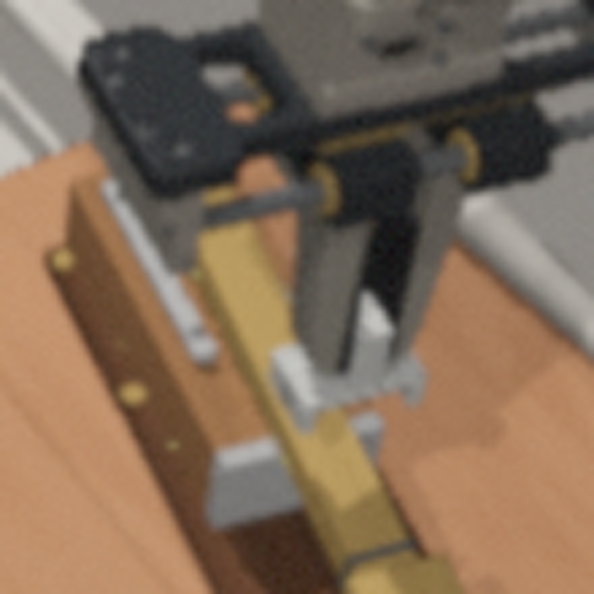

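The saddle hangs above the bar near the edge; its front feet are at about crop (305,425) and (415,400). I'll compare the saddle and the bar laterally within this same view.

Run:
```python
from h import *
np.set_printoptions(precision=4,suppress=True)
Q=lambda x,y:(310+x/5.4-.4,225+y/5.4-.4)
d=np.array([-.209,-.978,0]);n=np.array([.978,-.209,0]);E=np.array([.5424,-.1425,.045])
sl=lambda p:((p-E)@d,(p-E)@n)
a,b=onz("scene",Q(305,425),.080),onz("scene",Q(415,400),.080)
print("feet",sl(a),sl(b),"dist",np.linalg.norm(a-b))
im=cv2.imread("pics/scene8.png");h=cv2.cvtColor(im,cv2.COLOR_BGR2HSV);m=cv2.inRange(h,(19,100,50),(32,255,255))
for r in (268,274,280,286,304,308,312,316,320,324):
    x=np.where(m[r,330:400])[0]+330
    if len(x):
        # top right edge z: solve with slope
        z=.061
        for _ in range(5): s,l=sl(onz("scene",(x.max()+.5,r),z)); z=.0612-s*.1405
        w=.045
        for _ in range(5): s2,l2=sl(onz("scene",(x.min()-.5,r),w)); w=.045-s2*.1405
        print(r,x.min(),x.max(),"R s,l",round(s,4),round(l,4),"L",round(s2,4),round(l2,4))
for t in (-.045,-.07): 
  for l in(-.0135,.0135): print("guide inner predicted",proj("scene",E+d*(-t if 0 else t)+n*l+[0,0,.005]))
print("steel ends",[sl(onz("scene",Q(*p),.045)) for p in((212,455),(380,418))])
```

```text
feet (np.float64(0.021794816984827114), np.float64(-0.017277788211934614)) (np.float64(0.02292035077809199), np.float64(0.021852361654082275)) dist 0.03914310468933633
268 347 356 R s,l -0.0705 0.0063 L -0.0882 -0.0052
274 346 359 R s,l -0.0561 0.0064 L -0.0755 -0.0125
280 349 362 R s,l -0.042 0.0064 L -0.0611 -0.0122
286 352 363 R s,l -0.029 0.0028 L -0.0469 -0.0119
304 361 373 R s,l 0.0119 0.0048 L -0.0055 -0.0112
308 363 376 R s,l 0.0212 0.0066 L 0.0034 -0.011
312 364 379 R s,l 0.0303 0.0084 L 0.0117 -0.0126
316 366 380 R s,l 0.0384 0.0067 L 0.0205 -0.0124
320 368 382 R s,l 0.0469 0.0068 L 0.0291 -0.0122
324 369 384 R s,l 0.0553 0.0068 L 0.0372 -0.0138
guide inner predicted [351.0393 287.4526]
guide inner predicted [364.1497 284.3146]
guide inner predicted [345.8348 278.1703]
guide inner predicted [358.7617 275.1614]
steel ends [(np.float64(-0.0018575257261793827), np.float64(-0.03582351861906728)), (np.float64(0.0003397147338511534), np.float64(0.025688107908708162))]
```

Top and scene differ by about 4 mm laterally, so I'll aim in the middle with a -3 mm shift. I'll lower to just above the bar and check once more.

The manual's scale: shifts go in shares of 75 cm and turns go in shares of 2 pi rad. Converting my numbers, 0.0135 m is 0.018, -0.003 m is -0.004.

step_hand(segments=[[0, -0.004, 0.008, 0, 0], [0, -0.004, 0.016, 0, 0], [0, -0.004, 0.018, 0, 0], [0, -0.004, 0.018, 0, 0]])

```text
time_s: 10.75
ee_pos: [0.5405, -0.152, 0.0872]
ee_rot: [[0.191, 0.982, -0.001], [0.982, -0.191, 0.0], [0.0, -0.001, -1.0]]
ft_force: [-0.4, 0.5, -0.3]
grip_width: 0.012
grip_force: 15.0
```

Run:
```python
from h import *
go([.5395,-.1513,.074],-11)
s=shot("scene","pics/scene9.png")
cv2.imwrite("pics/c8.png",crop(s,340,270,60,60,10))
```

```text
t 10.75 now [ 0.5405 -0.152   0.0872] yang -11.0 d [ 0.0005 -0.0011  0.0132] turn -0.0 tilt [-6.e-04  1.e-04 -1.e+00]
```

View pics/c8.png

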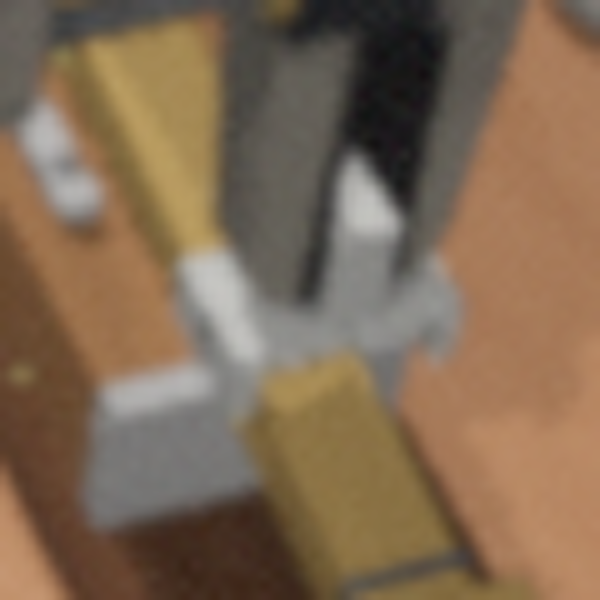

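The saddle sits just above the bar. Its front plate corners are at about crop (262,360) and (460,300), and the bar's top edges are near (265,400)→(345,580) and (365,360)→(460,550). I'll check the offset with rays.

Run:
```python
from h import *
np.set_printoptions(precision=4,suppress=True)
Q=lambda x,y:(340+x/10-.45,270+y/10-.45)
d=np.array([-.209,-.978,0]);n=np.array([.978,-.209,0]);E=np.array([.5424,-.1425,.045])
sl=lambda p:((p-E)@d,(p-E)@n)
for nm,c,z in[("plateL",(262,360),.0812),("plateR",(460,300),.0812),("plate rearL",(180,258),.0812),("footL",(250,425),.066),("footR",(440,355),.066),("tabTop",(360,185),.106),("tabfrontL",(340,230),.106),("tabfrontR",(398,225),.106)]:
    print(nm,np.round(sl(onz("scene",Q(*c),z)),4))
for nm,c,k in[("topL",(265,400),.0612),("topL",(345,580),.0612),("topR",(365,360),.0612),("topR",(460,550),.0612),("botL",(245,430),.045)]:
    z=k
    for _ in range(6): s,l=sl(onz("scene",Q(*c),z)); z=k-s*.1405
    print(nm,round(s,4),round(l,4))
P=arm.observe()["ee_pos"]; print("TCP s,l",np.round(sl(P),4))
```

```text
plateL [ 0.0272 -0.0206]
plateR [0.0252 0.0188]
plate rearL [ 0.0013 -0.0246]
footL [ 0.0289 -0.0215]
footR [0.0245 0.0178]
tabTop [0.0146 0.0004]
tabfrontL [ 0.0231 -0.0074]
tabfrontR [0.0251 0.0027]
topL 0.019 -0.013
topL 0.0566 -0.0141
topR 0.0162 0.008
topR 0.0568 0.0081
botL 0.0131 -0.0121
TCP s,l [0.0097 0.0003]
```

In the same view the saddle is only about 1 mm off the bar's centreline. Along the bar it is 10–13 mm past the edge, so I'll pull back 3 mm while lowering to just above the seat.

Scaled: 0.0125 m is 0.0167, 0.011 m is 0.0147.

step_hand(segments=[[0.004, -0.0007, 0, 0, 0], [0.004, -0.0007, 0.0053, 0, 0], [0.004, -0.0007, 0.0107, 0, 0], [0.004, -0.0007, 0.0147, 0, 0], [0.004, -0.0007, 0.0167, 0, 0], [0.004, -0.0007, 0.0167, 0, 0], [0.004, -0.0007, 0.0167, 0, 0]])

```text
time_s: 11.5
ee_pos: [0.5408, -0.149, 0.0751]
ee_rot: [[0.191, 0.982, -0.0], [0.982, -0.191, -0.0], [-0.0, -0.0, -1.0]]
ft_force: [0.7, 0.4, 0.6]
grip_width: 0.0116
grip_force: 15.0
```

Run:
```python
from h import *
go([.5395,-.149,.074],-11)
brass(shot("scene","pics/scene10.png"))
```

```text
t 11.5 now [ 0.5408 -0.149   0.0751] yang -11.0 d [-0.0002 -0.0013  0.0011] turn -0.0 tilt [-1.e-04 -0.e+00 -1.e+00]
bar px: top 309 372.9 bottom 355 385.1 right 400 area 849 cen 382.5 333.9 lens [4, 8, 13, 14, 15, 14]
```

The bar hasn't moved and there's no side force. Releasing.

step_hand(segments=[[0, 0, 0, 0, 0.03], [0, 0, 0, 0, 0.03], [0, 0, 0, 0, 0.03], [0, 0, 0, 0, 0.03]])

```text
time_s: 11.95
ee_pos: [0.5409, -0.149, 0.0752]
ee_rot: [[0.191, 0.982, 0.0], [0.982, -0.191, -0.0], [-0.0, 0.0, -1.0]]
ft_force: [0.1, -0.2, 0.1]
grip_width: 0.0302
grip_force: 0.0
```

Run:
```python
from h import *
brass(shot("scene","pics/scene11.png"))
```

```text
bar px: top 310 374.0 bottom 356 383.1 right 400 area 829 cen 382.7 334.3 lens [2, 7, 11, 14, 15, 15]
```

step_hand(segments=[[0, 0, -0.0133, 0, 0.03], [0, 0, -0.04, 0, 0.03], [0, 0, -0.0933, 0, 0.03], [0, 0, -0.1467, 0, 0.03], [0, 0, -0.1733, 0, 0.03], [0, 0, -0.1733, 0, 0.03]])

```text
time_s: 12.6
ee_pos: [0.5429, -0.1496, 0.2093]
ee_rot: [[0.191, 0.982, 0.006], [0.982, -0.191, -0.002], [-0.001, 0.007, -1.0]]
ft_force: [-0.0, -0.4, 0.4]
grip_width: 0.03
grip_force: 0.0
```

Run:
```python
from h import *
go([.35,.35,.22],None)
brass(shot("scene","pics/scene12.png"))
```

```text
t 12.6 now [ 0.5429 -0.1496  0.2093] yang -11.0 d [ 0.4536 -0.2845 -0.0128] turn 0 tilt [ 0.0063 -0.0018 -1.    ]
bar px: top 310 374.2 bottom 355 385.9 right 400 area 832 cen 382.6 334.4 lens [1, 7, 10, 14, 15, 15]
```

Scaled: 0.4 m is 0.5333, 0.37 m is 0.4933.

step_hand(segments=[[0.0667, -0.04, -0.0133, 0, 0.03], [0.1333, -0.08, -0.0133, 0, 0.03], [0.2, -0.12, -0.0133, 0, 0.03], [0.2667, -0.16, -0.0133, 0, 0.03], [0.3333, -0.2, -0.0133, 0, 0.03], [0.4, -0.24, -0.0133, 0, 0.03], [0.4533, -0.28, -0.0133, 0, 0.03], [0.4933, -0.3067, -0.0133, 0, 0.03], [0.5333, -0.3333, -0.0133, 0, 0.03], [0.5333, -0.3333, -0.0133, 0, 0.03]])

```text
time_s: 13.65
ee_pos: [0.3694, 0.2938, 0.214]
ee_rot: [[0.189, 0.982, -0.002], [0.982, -0.189, -0.0], [-0.001, -0.002, -1.0]]
ft_force: [0.6, -0.2, -0.4]
grip_width: 0.03
grip_force: 0.0
```

Run:
```python
from h import *
np.set_printoptions(precision=4,suppress=True)
t=shot("top","pics/top13.png");s=shot("scene","pics/scene13.png")
brass(s)
d=np.array([-.209,-.978,0]);n=np.array([.978,-.209,0]);E=np.array([.5424,-.1425,.045]);sl=lambda p:np.array([(p-E)@d,(p-E)@n])
ey=np.array([.982,-.191,0]);
def model(o):
    ex=np.array([-.189,-.972,-.14]);ez=np.cross(ex,ey)
    return ex,ez
o=E+d*.0075+n*.0005; o[2]=.0602
ex,ez=model(o)
for nm,im in(("top",t),("scene",s)):
    c=proj(nm,o).astype(int); x,y=c-[22,24]; w=im[y:y+44,x:x+44]; hs=cv2.cvtColor(w,cv2.COLOR_BGR2HSV)
    m=((hs[...,1]<75)&(hs[...,2]>60)).astype(np.uint8); k,l,st,cc=cv2.connectedComponentsWithStats(m)
    print(nm,"comps",[(st[i][:5]+[x,y,0,0,0]).tolist() for i in range(1,k) if st[i,4]>15])
    i=1+st[1:,4].argmax(); cn=cv2.findContours((l==i).astype(np.uint8),0,2)[0][0]
    print(" hull",(cv2.approxPolyDP(cv2.convexHull(cn),1.2,True)[:,0]+[x,y]).tolist())
    f=lambda X,Y,Z:proj(nm,o+ex*X+ey*Y+ez*Z).round(1).tolist()
    print(" plate",[f(a*.013,b*.022,.005) for a,b in((1,1),(1,-1),(-1,-1),(-1,1))]); print(" tab",[f(a*.012,b*.006,.03) for a,b in((1,1),(1,-1),(-1,-1),(-1,1))])
    print(" feet",[f(a*.013,b*.022,-.01) for a,b in((1,1),(1,-1),(-1,-1),(-1,1))])
```

```text
bar px: top 310 374.4 bottom 355 385.1 right 400 area 828 cen 382.7 334.4 lens [2, 7, 10, 14, 15, 15]
top comps [[416, 191, 27, 28, 374]]
 hull [[442, 199], [434, 214], [416, 218], [423, 191], [436, 194]]
 plate [[437.2, 194.5], [434.5, 213.7], [423.6, 211.0], [426.3, 191.8]]
 tab [[441.8, 199.3], [441.0, 204.7], [430.7, 202.2], [431.4, 196.8]]
 feet [[433.7, 195.7], [431.1, 214.6], [420.3, 212.1], [423.1, 193.1]]
scene comps [[348, 289, 37, 33, 629]]
 hull [[372, 289], [384, 305], [382, 309], [365, 319], [348, 321], [349, 309], [356, 300], [368, 290]]
 plate [[384.9, 303.8], [362.7, 309.9], [356.9, 298.1], [378.8, 292.3]]
 tab [[379.6, 297.7], [373.5, 299.4], [367.8, 288.5], [373.9, 286.9]]
 feet [[383.1, 308.4], [361.2, 314.4], [355.4, 302.7], [377.1, 296.9]]
```

The saddle outlines match the seated, tilted prediction to about 1 px in both views, with its middle about 7 mm past the edge. The bar is still tipped, so I'll hand it in.

```bash
python3 -c "
from station import arm, viewer, workorder
print(workorder.finish_job())"
```

```text
the job is handed in; nothing more can be done
None
```

The job is handed in: the bar lies tipped over the steel edge just past its balance point, and the saddle sits astride it about 7 mm to the head side of the edge by my camera check; no verdict came back.

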